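# Load the bead-motion demonstrator and hold it running

### The arm

A 7-joint arm with a two-finger parallel gripper is mounted at the origin on the work surface. World frame = base frame: x ahead of the robot, y to its left, z up, the work surface at z = 0. Lengths are in mm, angles in rad, forces in N, time in s.
With the tool pointing down it reaches from about 400 to 850 mm from the base axis. Payload 4.4 kg.
Tool frame: the origin (TCP) lies midway between the tips of the shut fingers; the grasp point (between the pads) lies hold_point_z behind it (hold_point_z is the distance from the TCP to the grasp point, in mm); z points along the fingers, y is the direction in which the jaws open and shut (so a half turn about z gives the same grasp; the last joint's range is limited). The gripper opens to 94 mm and grips with 3 to 60 N. Pads are 16 mm wide; open, the fingers measure 119 mm over their backs; the gripper's body (75 mm by 177 mm) begins 78 mm behind the grasp point.
Start: joints at [-1.38, 0.628, 0.038, 1.517, -0.027, 0.996, -0.02], TCP at [165.065, 628.706, 205.478] pointing down, gripper open.
Joint ranges: [-3.06, 3.06], [-0.37, 2.12], [-1.25, 1.32], [0.18, 2.47], [-1.1, 4.24], [0.23, 1.98], [-2.94, 2.94]. Speed limits (rad/s): [2.57, 2.57, 3.14, 3.14, 3.14, 3.14, 3.14].

### API

Orientations are given as [roll, pitch, yaw] about the fixed x, y, z axes, in that order (R = Rz(yaw) Ry(pitch) Rx(roll)).
In Python, from station import get_obs, grab_frame, job_done, hold_point_z gives the robot as it stands.
- The arm moves only by the tool send_rows, never from a script. Its argument "steps" is text: rows parted by semicolons, each of 5 numbers parted by spaces: the opening, from 0 (shut) to 1 (fully open), then the shift along the tool's x, y, z in cm, then the turn about the tool's z in degrees. In form: jaw dx dy dz spin; .... A call has 1 to 12 rows; each row shifts and turns the commanded pose from where the row before left it, along the tool's axes as they then stand; what a row does not reach is not made up. A row lasts 1/12 s, in which the tool goes at most 41.7 mm and 7.16 degrees, less where a joint would pass 70% of its speed; a pose out of reach is approached as far as the arm can. A call with a gripper value outside its range is refused whole. The fingers move at their own pace and stop on an object; the grip force is fixed at half the most. Time passes only in rows, so rows that do not move let the fingers close. It gives the time, the measured TCP pose, the force and the opening at its end, in the units of the state.
- get_obs(): the state, without advancing time (a new reading comes with each control period).
- grab_frame(name): name is "side" or "top"; returns a dict with "frame" (384x512x3 uint8, red, green, blue), "intrinsics" (3x3 intrinsics, pixels), "dist" ([k1, k2, p1, p2, k3] as OpenCV has them; the pictures are not rectified), "pose" (4x4, takes a point from camera to world coordinates). Camera axes: x right, y down, z forward; pixel columns grow to the right and rows downward; lengths in mm; the calibration is good to about 2 mm. A picture is of the moment at which its call begins. There is no depth.
- job_done(): hands the job in, once; it reports no verdict.
The state is a dict: "t": time; "joint_positions": joint angles; "dq": joint speeds; "effort": joint torques, N m; "ee_pos": TCP position; "ee_rot": TCP orientation; "force": force on the tool from outside, world axes, zero at the start; "moment": the same for the moment, N m; "grip_width": opening from 0.0 (shut) to 1.0 (fully open).
Only numpy, scipy, OpenCV 4.12 (cv2) and the standard library are available. Lean on these libraries where they do the work, as an engineer would, in place of code of your own. Each camera call takes 0.05 s, during which the arm holds its last target. There are 200 camera calls.

### The job

Using the red scoop, carry at least three of the blue beads from the cream tray into the demonstrator's glass chamber without touching a bead with the fingers, and stand the scoop back upright on its cork mat. Only then press the green spring-loaded plunger down with the fingers until its top is level with the orange tops of the two gauge posts, keep it there for at least two seconds and finish while still holding it there: do not let go. Leave the other things on the bench where they are.

Things in the scene. Friction and masses are not known exactly. Their poses are not given: they have to be found in the camera images.
- scoop: red plastic scoop like a small dustpan, upright on the cork mat. Origin: underside, below the handle; x forward to the open nose (within 0.3 rad of world +x), z up. Floor 1.5 mm thick, 66 mm wide (62 inside), from heel x = -12 to nose x = +79 mm. Back wall to z = 36 mm; side walls 32 mm high up to x = 50 mm, then 14 mm up to x = 64 mm. Handle upright on the z axis, to z = 106 mm. About 0.1 kg
- scoop_grip (a point): point on the scoop handle's axis 88 mm above its underside, a good place to grip: the handle is 20 mm (scoop's x) by 16 mm (y) thick and ends 18 mm higher; axes as the scoop's
- scoop_mid (a point): middle of the scoop's underside, 33 mm ahead of its origin
- mat: the cork mat that the scoop stands on, fixed, 120 mm (x) by 110 mm (y), 4 mm thick; origin: centre of its underside
- tray: the long cream tray of the blue beads, open on top, fixed, outside 230 mm (x) by 88 mm (y) by 40 mm high, walls and floor 5 mm thick; origin: centre of its underside, x along its length. At the start the beads lie in the half towards +x; the other half, nearest the robot, is free. x is within 0.3 rad of world +x. Left or right of the mat
- shaker: the bead-motion demonstrator, fixed: a grey base 150 mm (x) by 250 mm (y), its top 50 mm above the bench, carrying a clear glass chamber (centre at y = +55 mm) and a green plunger (y = -75 mm) between two gauge posts. Origin: centre of its underside. On the other side of the mat than the tray, turned by up to 0.2 rad
- chamber_floor (a point): centre of the inner floor of the round glass chamber, 55 mm above the bench; the chamber is open on top, 102 mm across inside, 110 mm outside, and its rim is 57 mm above this point (112 mm above the bench)
- plunger_top (a point): centre of the flat top of the green spring-loaded plunger, a disc 48 mm across and 12 mm thick; 95 mm above the bench when free; moves with it
- gauge_mid (a point): point midway between the orange tops of the two gauge posts (11 mm thick, standing 42 mm either side of the plunger's axis along the demonstrator's x), at the height of these tops: 82 mm above the bench. The plunger's top is level with them when pressed down 13 mm
- plunger (a joint): how far the plunger is pressed down, m: 0 free, 0.013 level with the gauge posts, 0.026 at its bottom stop. Springs back up when let go: 2.1 N at 0, 6.7 N at 0.013, 11.2 N at 0.026
- bead0: a smooth blue glass bead, a ball 20 mm across, 10 g; origin at its centre. Six alike lie in the cream tray
- bead1: a smooth blue glass bead, a ball 20 mm across, 10 g; origin at its centre. Six alike lie in the cream tray
- bead2: a smooth blue glass bead, a ball 20 mm across, 10 g; origin at its centre. Six alike lie in the cream tray
- bead3: a smooth blue glass bead, a ball 20 mm across, 10 g; origin at its centre. Six alike lie in the cream tray
- bead4: a smooth blue glass bead, a ball 20 mm across, 10 g; origin at its centre. Six alike lie in the cream tray
- bead5: a smooth blue glass bead, a ball 20 mm across, 10 g; origin at its centre. Six alike lie in the cream tray
- beaker: bystander, not to be disturbed: an empty clear glass beaker, 64 mm across, 80 mm high; origin: centre of its underside
- burner: bystander, not to be disturbed: a glass spirit lamp with a brass cap, 82 mm across, 84 mm high; origin: centre of its underside
- matchbox: bystander, not to be disturbed: a blue matchbox, 53 x 36 x 15 mm, lying flat; origin: centre of its underside
- tongs: bystander, not to be disturbed: a pair of wooden test-tube tongs, 150 x 30 x 13 mm, lying flat, long side along its x; origin: centre of its underside
- minibeaker: bystander, not to be disturbed: a small clear glass beaker, 48 mm across, 50 mm high; origin: centre of its underside

How it is judged (in metres and radians):
On the way, in this order (a step that is already met when the one before it is completed fails the run):
1. a bead rides in the scoop, lifted clear of the tray (((distance between bead0 and scoop_mid below 0.05 m and height (world z) of bead0 above 0.07 m) or (distance between bead1 and scoop_mid below 0.05 m and height (world z) of bead1 above 0.07 m) or (distance between bead2 and scoop_mid below 0.05 m and height (world z) of bead2 above 0.07 m) or (distance between bead3 and scoop_mid below 0.05 m and height (world z) of bead3 above 0.07 m) or (distance between bead4 and scoop_mid below 0.05 m and height (world z) of bead4 above 0.07 m) or (distance between bead5 and scoop_mid below 0.05 m and height (world z) of bead5 above 0.07 m))), for 0.2 s.
2. at least three beads are in the glass chamber ((distance between each of bead0, bead1, bead2 and chamber_floor below 0.052 m or distance between each of bead0, bead1, bead3 and chamber_floor below 0.052 m or distance between each of bead0, bead1, bead4 and chamber_floor below 0.052 m or distance between each of bead0, bead1, bead5 and chamber_floor below 0.052 m or distance between each of bead0, bead2, bead3 and chamber_floor below 0.052 m or distance between each of bead0, bead2, bead4 and chamber_floor below 0.052 m or distance between each of bead0, bead2, bead5 and chamber_floor below 0.052 m or distance between each of bead0, bead3, bead4 and chamber_floor below 0.052 m or distance between each of bead0, bead3, bead5 and chamber_floor below 0.052 m or distance between each of bead0, bead4, bead5 and chamber_floor below 0.052 m or distance between each of bead1, bead2, bead3 and chamber_floor below 0.052 m or distance between each of bead1, bead2, bead4 and chamber_floor below 0.052 m or distance between each of bead1, bead2, bead5 and chamber_floor below 0.052 m or distance between each of bead1, bead3, bead4 and chamber_floor below 0.052 m or distance between each of bead1, bead3, bead5 and chamber_floor below 0.052 m or distance between each of bead1, bead4, bead5 and chamber_floor below 0.052 m or distance between each of bead2, bead3, bead4 and chamber_floor below 0.052 m or distance between each of bead2, bead3, bead5 and chamber_floor below 0.052 m or distance between each of bead2, bead4, bead5 and chamber_floor below 0.052 m or distance between each of bead3, bead4, bead5 and chamber_floor below 0.052 m)), for 0.3 s.
3. the scoop stands upright on the cork mat, let go (horizontal distance between scoop_mid and mat below 0.05 m and angle between scoop's own z axis and vertical below 0.15 rad and contact force between scoop and mat above 0.2 N and linear speed of scoop below 0.03 m/s and contact force between the fingers and scoop below 0.1 N), for 0.3 s.
4. the plunger is held level with the gauge posts for two seconds (value of joint plunger between 0.009 and 0.017 m and contact force between the fingers and plunger above 2 N), for 1.9 s.
At the end, for the whole second after the job is handed in: The fingers are pressing the plunger (more than 2 N) and hold it 9 to 17 mm down, still; at least three beads are inside the glass chamber; the scoop stands upright and free on the cork mat (its middle within 50 mm of the mat's centre) (all of step 3 and all of step 4 and velocity of joint plunger between -0.01 and 0.01 m/s and (distance between each of bead0, bead1, bead2 and chamber_floor below 0.052 m or distance between each of bead0, bead1, bead3 and chamber_floor below 0.052 m or distance between each of bead0, bead1, bead4 and chamber_floor below 0.052 m or distance between each of bead0, bead1, bead5 and chamber_floor below 0.052 m or distance between each of bead0, bead2, bead3 and chamber_floor below 0.052 m or distance between each of bead0, bead2, bead4 and chamber_floor below 0.052 m or distance between each of bead0, bead2, bead5 and chamber_floor below 0.052 m or distance between each of bead0, bead3, bead4 and chamber_floor below 0.052 m or distance between each of bead0, bead3, bead5 and chamber_floor below 0.052 m or distance between each of bead0, bead4, bead5 and chamber_floor below 0.052 m or distance between each of bead1, bead2, bead3 and chamber_floor below 0.052 m or distance between each of bead1, bead2, bead4 and chamber_floor below 0.052 m or distance between each of bead1, bead2, bead5 and chamber_floor below 0.052 m or distance between each of bead1, bead3, bead4 and chamber_floor below 0.052 m or distance between each of bead1, bead3, bead5 and chamber_floor below 0.052 m or distance between each of bead1, bead4, bead5 and chamber_floor below 0.052 m or distance between each of bead2, bead3, bead4 and chamber_floor below 0.052 m or distance between each of bead2, bead3, bead5 and chamber_floor below 0.052 m or distance between each of bead2, bead4, bead5 and chamber_floor below 0.052 m or distance between each of bead3, bead4, bead5 and chamber_floor below 0.052 m)); the arm keeps its last pose, push and grip.
It fails at once if a finger touches a bead (contact force between the fingers and bead0 above 0.3 N or contact force between the fingers and bead1 above 0.3 N or contact force between the fingers and bead2 above 0.3 N or contact force between the fingers and bead3 above 0.3 N or contact force between the fingers and bead4 above 0.3 N or contact force between the fingers and bead5 above 0.3 N).
It fails at once if the plunger is pressed while the chamber is empty or the scoop is not back on its mat (value of joint plunger above 0.006 m and (not (distance between any of bead0, bead1, bead2, bead3, bead4, bead5 and chamber_floor below 0.052 m) or not (horizontal distance between scoop_mid and mat below 0.05 m) or not (angle between scoop's own z axis and vertical below 0.15 rad))).
It fails at once if a bystander is disturbed (moved 30 mm or tipped) (distance of any of beaker, burner, matchbox, tongs, minibeaker from where it was at the start of the episode above 0.03 m or angle between any of beaker, burner, matchbox, tongs, minibeaker's own z axis and vertical above 0.5 rad).
It also fails if it takes over 72 s, if anything falls off the work surface, if the arm or the gripper's body presses on something with over 40 N, if the wrist force passes 120 N, or if a joint passes its speed limit or range.

## Working session

There is one attempt and no reset: what is moved stays moved. The work goes in short steps, Python scripts to look and compute and a tool call to move; the robot and the scene stay as the last step left them, time stands still between calls to the robot, and variables do not carry over. Pictures are saved under pics/ and viewed, about 8 in all and at most 12, crops included, and the job is handed in when it is done.

Besides the shell and the picture viewer there is one more tool, called in YAML: its name, and indented under it one key for each argument. send_rows: Moves the arm, as the interface text tells. Its arguments: {"type":"object","properties":{"steps":{"type":"string"}},"required":["steps"]}

```bash
mkdir -p pics; python3 - <<'E'
from station import *
import cv2,json
o=get_obs();print({k:o[k] for k in('t','ee_pos','ee_rot','force','grip_width')},hold_point_z)
for n in('side','top'):
    f=grab_frame(n);cv2.imwrite(f'pics/{n}0.png',f['frame'][:,:,::-1]);print(n,f['intrinsics'],f['dist'],f['pose'])
E
```

```text
{'t': 0.0, 'ee_pos': array([164.89825646, 628.08054411, 204.60031185]), 'ee_rot': array([-3.13980795e+00,  2.48924529e-05,  2.88477553e+00]), 'force': array([ 0.10093894, -0.35391434, -0.48345964]), 'grip_width': 0.9981701046879478} 18.8
side [[364.82481217   0.         256.62831559]
 [  0.         364.82481217 192.39170495]
 [  0.           0.           1.        ]] [-0.10339503  0.          0.          0.          0.        ] [[ 9.37752580e-01 -2.25886694e-01  2.63809211e-01  3.09965512e+02]
 [-3.47293563e-01 -6.15797185e-01  7.07234762e-01 -6.42165517e+02]
 [ 2.69804712e-03 -7.54830464e-01 -6.55914394e-01  6.95010708e+02]
 [ 0.00000000e+00  0.00000000e+00  0.00000000e+00  1.00000000e+00]]
top [[367.91847701   0.         254.43328015]
 [  0.         367.91847701 185.04486196]
 [  0.           0.           1.        ]] [0.01947302 0.         0.         0.         0.        ] [[ 8.62300045e-03 -9.93346341e-01  1.14842023e-01  4.75783831e+02]
 [-9.99909184e-01 -9.75499799e-03 -9.29863652e-03  2.60023183e+00]
 [ 1.03570503e-02 -1.14751411e-01 -9.93340246e-01  1.00842584e+03]
 [ 0.00000000e+00  0.00000000e+00  0.00000000e+00  1.00000000e+00]]
```

View pics/top0.png

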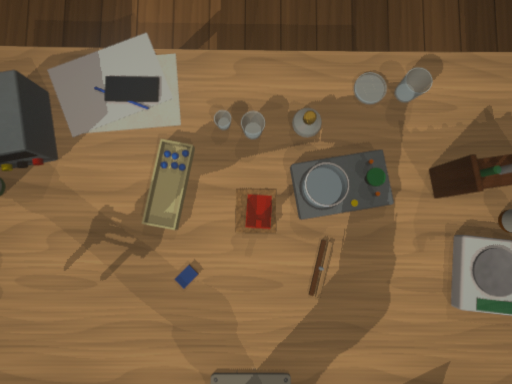

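View pics/side0.png

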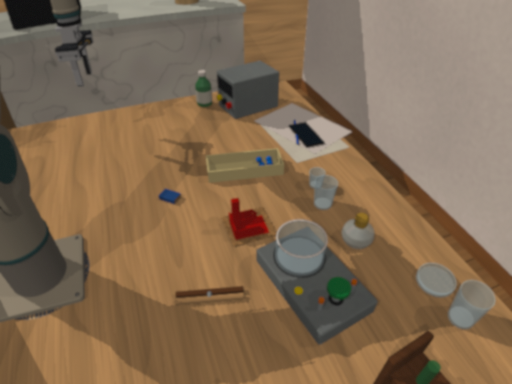

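The top view shows the tray at (169,184) with beads near (175,158), the scoop and mat at (258,211), the chamber at (325,185), the plunger at (376,177) and the burner at (307,123). Next I'll measure these.

```bash
cat > h.py <<'E'
import cv2,numpy as np
from station import *
def ray(f,uv):
    p=cv2.undistortPoints(np.float64(uv).reshape(-1,1,2),f['intrinsics'],np.array(f['dist'])).reshape(-1,2)
    P=f['pose'];d=np.c_[p,np.ones(len(p))]@P[:3,:3].T
    return P[:3,3],d
def onz(f,uv,z):
    o,d=ray(f,uv);return (o+d*((z-o[2])/d[:,2])[:,None]).round(1)
def proj(f,X):
    P=np.linalg.inv(f['pose']);r,_=cv2.Rodrigues(P[:3,:3])
    return cv2.projectPoints(np.float64(X).reshape(-1,1,3),r,P[:3,3],f['intrinsics'],np.array(f['dist']))[0].reshape(-1,2)
def mask(f,lo,hi):
    return cv2.inRange(cv2.cvtColor(f['frame'],cv2.COLOR_RGB2HSV),np.array(lo),np.array(hi))
def blobs(m,amin=8):
    n,l,s,c=cv2.connectedComponentsWithStats(m)
    return [(c[i],s[i],l==i) for i in range(1,n) if s[i][4]>=amin]
def crop(f,x,y,w,h,k,name):
    cv2.imwrite('pics/'+name,cv2.resize(f['frame'][y:y+h,x:x+w,::-1],None,fx=k,fy=k,interpolation=cv2.INTER_CUBIC))
def rect(m):
    return cv2.boxPoints(cv2.minAreaRect(np.argwhere(m)[:,::-1].astype(np.float32)))
E
python3 - <<'E'
from h import *
f=grab_frame('top');np.set_printoptions(suppress=True)
crop(f,135,95,265,190,3,'c0.png')
for c,s,m in blobs(mask(f,(100,120,40),(130,255,255)),5): print('blue',c.round(1),s,onz(f,c,15))
for c,s,m in blobs(mask(f,(50,100,30),(90,255,255)),20): print('green',c.round(1),s,onz(f,c,95))
for c,s,m in blobs(mask(f,(3,150,150),(18,255,255)),3): print('orange',c.round(1),s,onz(f,c,82))
m=mask(f,(0,170,50),(8,255,255))|mask(f,(172,170,50),(180,255,255))
for c,s,mm in blobs(m,60): print('red',c.round(1),s,rect(mm).round(1).tolist(),onz(f,rect(mm),20).tolist())
m=mask(f,(20,60,90),(35,160,255))
for c,s,mm in blobs(m,200): print('cream',c.round(1),s,rect(mm).round(1).tolist(),onz(f,rect(mm),40).tolist())
hsv=cv2.cvtColor(f['frame'],cv2.COLOR_RGB2HSV)
for u,v in [(148,220),(169,200),(166,145),(240,195),(237,225),(258,205),(256,220),(266,220),(200,250)]: print((u,v),hsv[v,u])
E
```

```text
blue [100.4  89.7] [96 88  9  4 12] [[853.  423.2  15. ]]
blue [137.  103.7] [129 101  18   7  25] [[814.3 320.6  15. ]]
blue [166.9 153.7] [165 151   5   6  24] [[674.7 233.5  15. ]]
blue [184.6 152.9] [183 151   4   5  17] [[677.4 185.3  15. ]]
blue [174.3 155.5] [172 153   6   6  26] [[669.7 213.   15. ]]
blue [163.4 164.5] [161 162   6   6  23] [[644.5 241.9  15. ]]
blue [174. 165.] [172 163   5   5  21] [[643.5 213.1  15. ]]
blue [181.5 166.8] [179 165   6   5  20] [[638.7 192.5  15. ]]
blue [186.2 276.2] [176 266  21  21 218] [[347.4 170.9  15. ]]
green [490.5 170.8] [481 166  20  10 117] [[ 623.2 -597.6   95. ]]
green [375.6 176.6] [367 168  19  18 261] [[ 605.7 -309.7   95. ]]
green [494.8 305.7] [478 300  34  13 326] [[ 295.4 -585.3   95. ]]
red [258.5 211.2] [245 194  27  35 831] [[244.89999389648438, 227.10000610351562], [247.0, 193.6999969482422], [272.0, 195.3000030517578], [269.8999938964844, 228.60000610351562]] [[477.0, 17.9, 20.0], [566.2, 13.3, 20.0], [562.7, -54.2, 20.0], [473.4, -48.9, 20.0]]
cream [167.4 187.2] [ 142  139   52   91 2512] [[141.1999969482422, 223.3000030517578], [159.60000610351562, 137.5], [193.39999389648438, 144.6999969482422], [175.0, 230.60000610351562]] [[484.5, 287.6, 40.0], [713.5, 248.6, 40.0], [694.8, 157.8, 40.0], [466.4, 199.3, 40.0]]
(148, 220) [ 23  96 106]
(169, 200) [ 22  99 132]
(166, 145) [ 22  96 120]
(240, 195) [ 16 141 128]
(237, 225) [ 16 142 117]
(258, 205) [  3 216 143]
(256, 220) [  4 210 129]
(266, 220) [  5 194 101]
(200, 250) [ 16 130 153]
```

View pics/c0.png

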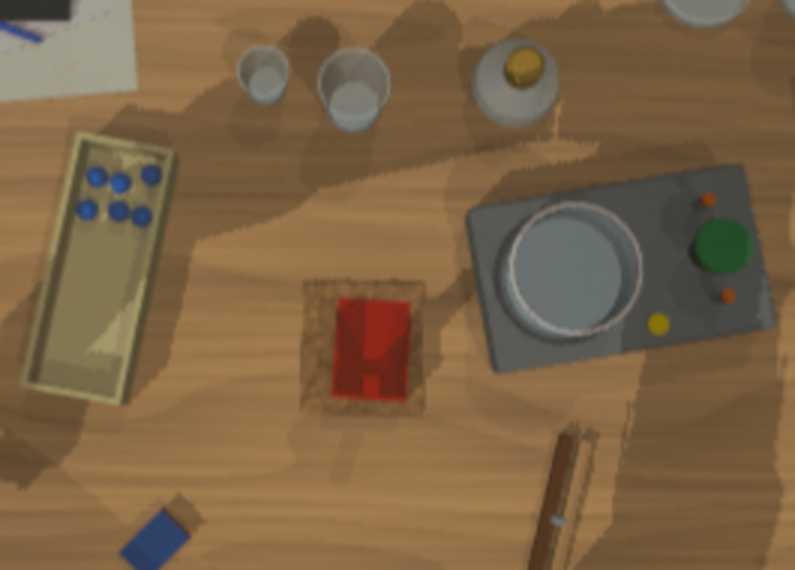

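The crop agrees with the masks. The scoop heel is at about (475,-15) and the nose at (566,-21), which gives a yaw of about -0.057 and the origin at about (487,-16). The tray is centred at (590,223) with yaw -0.175, and its length measures 232, which is right. Now moving above the scoop.

send_rows:
  steps: "1 -1 -1.13 0 0;1 -2 -2.25 0 0;1 -2 -2.25 0 0;1 -2 -2.25 0 0;1 -2 -2.25 0 0;1 -2 -2.25 0 0;1 -2 -2.25 0 0;1 -2 -2.25 0 0;1 -2 -2.25 0 0;1 -2 -2.25 0 0;1 -2 -2.25 0 0;1 -2 -2.25 0 0"

```text
t: 1.15
ee_pos: [322.1, 318.6, 205.5]
ee_rot: [-3.142, -0.0, 2.885]
force: [0.9, 0.7, 0.6]
grip_width: 0.999
```

send_rows:
  steps: "1 -2 -2.25 0 0;1 -2 -2.25 0 0;1 -2 -2.25 0 0;1 -2 -2.25 0 0;1 -2 -2.25 0 0;1 -2 -2.25 0 0;1 -2 -2.25 0 0;1 -2 -2.25 0 0;1 -2 -2.25 0 0;1 -2 -2.25 0 0;1 -1.5 -2.25 0 -5.5;1 0 -1.2 0 -6"

```text
t: 2.15
ee_pos: [467.0, 10.3, 205.5]
ee_rot: [-3.14, 0.002, 3.086]
force: [0.4, -0.7, -0.5]
grip_width: 1.001
```

```bash
python3 - <<'E'
from h import *
np.set_printoptions(suppress=True)
o=get_obs();print(o['t'],o['ee_pos'],o['ee_rot'],o['force'],o['grip_width'])
f=grab_frame('top')
c3=lambda x,y:(135+x/3-.33,95+y/3-.33)
print('rim',onz(f,[c3(572.5,270),c3(503,270),c3(642,270),c3(572,202),c3(572,338)],112))
print('posts',onz(f,[c3(709,200),c3(729,296)],82), 'plunger',onz(f,[(375.6,176.6)],95))
print('basecorners',onz(f,[c3(468,212),c3(742,165),c3(776,327),c3(497,372)],50))
print('matcorners',onz(f,[c3(304,281),c3(425,281),c3(425,413),c3(301,411)],4))
g=grab_frame('side')
m=mask(g,(0,170,40),(8,255,255))|mask(g,(172,170,40),(180,255,255))
for c,s,mm in blobs(m,60): print('red side',c,s)
yaw=-.057;R=lambda x,y,z:(487+x*np.cos(yaw)-y*np.sin(yaw),-16+x*np.sin(yaw)+y*np.cos(yaw),z+4)
print('pred handle top, nose L, nose R side:',proj(g,[R(0,0,106),R(79,33,0),R(79,-33,0),R(-12,33,0)]).round(1))
crop(g,200,180,190,150,4,'c1.png')
E
```

```text
2.15 [467.0120542   10.3018354  205.45321563] [-3.13987649  0.00201218  3.08569427] [ 0.43482398 -0.66825319 -0.4831308 ] 1.0007691949344826
rim [[ 582.1 -180.4  112. ]
 [ 581.5 -123.4  112. ]
 [ 582.6 -237.3  112. ]
 [ 638.5 -180.7  112. ]
 [ 526.4 -179.2  112. ]]
posts [[ 646.8 -303.6   82. ]
 [ 564.8 -318.2   82. ]] plunger [[ 605.7 -309.8   95. ]]
basecorners [[ 639.9 -101.6   50. ]
 [ 684.5 -344.2   50. ]
 [ 541.2 -369.4   50. ]
 [ 499.9 -126.4   50. ]]
matcorners [[582.3  43.7   4. ]
 [583.4 -67.    4. ]
 [463.5 -67.2   4. ]
 [464.4  44.7   4. ]]
red side [245.62848297 222.09287926] [229 198  40  42 969]
pred handle top, nose L, nose R side: [[234.5 199.1]
 [261.3 214.7]
 [269.  231.9]
 [228.5 221.7]]
```

View pics/c1.png

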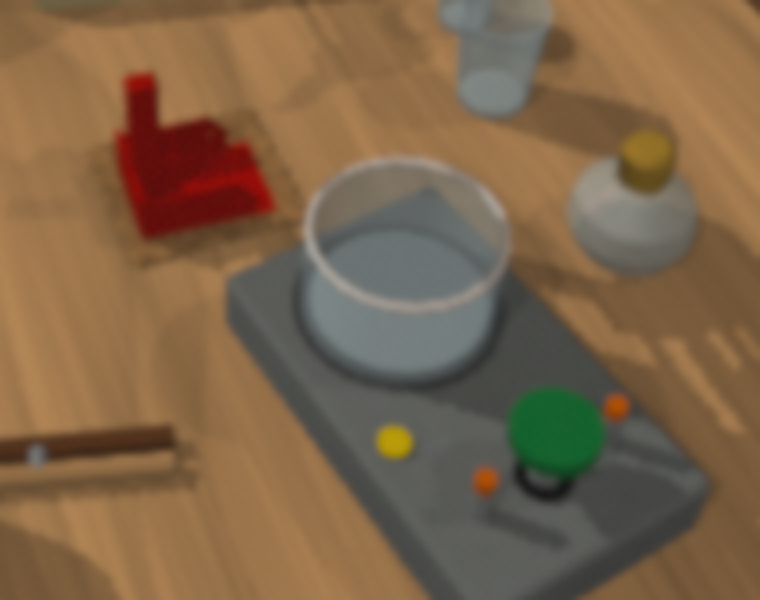

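The chamber axis is at (582,-180) and the plunger at (606,-310), 132 mm apart against an expected 130. The predicted handle top in the side view (234.5,199.1) matches what's seen (235,199.5). Now grasping.

send_rows:
  steps: "1 -1.1 -1.25 0 0;1 -1.05 -1.25 0 0;1 0 0 2 0;1 0 0 2.5 0;1 0 0 2.5 0;1 0 0 2 0;1 0 0 1.7 0;1 0 0 1.3 0;1 0 0 1 0;1 0 0 0.2 0;1 0 0 0 0;1 0 0 0 0"

```text
t: 3.25
ee_pos: [485.4, -11.5, 73.9]
ee_rot: [3.141, 0.001, 3.085]
force: [0.9, -0.0, 0.6]
grip_width: 0.997
```

send_rows:
  steps: "0 0 0 0 0;0 0 0 0 0;0 0 0 0 0;0 0 0 0 0;0 0 0 0 0;0 0 0 0 0;0 0 0 0 0;0 0 0 0 0"

```text
t: 3.92
ee_pos: [485.0, -12.0, 73.5]
ee_rot: [3.142, -0.0, 3.085]
force: [0.1, 0.4, -0.1]
grip_width: 0.474
```

send_rows:
  steps: "0 -0.1 -0.3 0 0;0 0 0 0 0;0 0 0 0 0;0 0 0 0 0;0 0 0 0 0;0 0 0 0 0;0 0 0 0 0;0 0 0 0 0"

```text
t: 4.58
ee_pos: [485.7, -15.0, 73.4]
ee_rot: [3.142, -0.0, 3.086]
force: [0.2, 0.2, -1.0]
grip_width: 0.168
```

send_rows:
  steps: "0 0 0 -1 0;0 0 0 -2 0;0 0 0 -2 0;0 0 0 -1.5 0;0 -0.1 1 -0.5 0;0 -0.2 2.5 0 0;0 -0.3 3 0 0;0 -0.3 3 0 0;0 -0.3 3 0 0;0 -0.3 3 0 0;0 -0.3 3 0 0;0 -0.2 3 0 0"

```text
t: 5.58
ee_pos: [517.4, 200.9, 143.3]
ee_rot: [3.141, -0.001, 3.086]
force: [0.9, -1.0, -1.1]
grip_width: 0.17
```

send_rows:
  steps: "0 -0.1 2 0 0;0 0 1.2 0 0;0 0 0.6 0 3.4;0 0 0.2 0 3.4;0 0 0 0 0;0 0 0 0 0"

```text
t: 6.08
ee_pos: [520.8, 237.9, 143.2]
ee_rot: [-3.141, -0.001, 2.968]
force: [0.7, 0.2, -1.3]
grip_width: 0.17
```

```bash
python3 - <<'E'
from h import *
np.set_printoptions(suppress=True)
o=get_obs();print(o['t'],o['ee_pos'],o['ee_rot'],o['force'],o['grip_width'])
f=grab_frame('top');crop(f,125,120,130,130,4,'t1.png')
g=grab_frame('side');crop(g,180,110,130,100,4,'s1.png')
a=cv2.imread('pics/t1.png');b=cv2.imread('pics/s1.png');b=cv2.copyMakeBorder(b,0,a.shape[0]-b.shape[0],0,0,0)
c=np.hstack([a,b]);cv2.imwrite('pics/p1.png',cv2.resize(c,None,fx=.75,fy=.75))
E
```

```text
6.0833 [520.76206534 237.91602926 143.2275539 ] [-3.14055783 -0.00053102  2.96823708] [ 0.68920812  0.19060576 -1.29212826] 0.17021660230453603
```

View pics/p1.png

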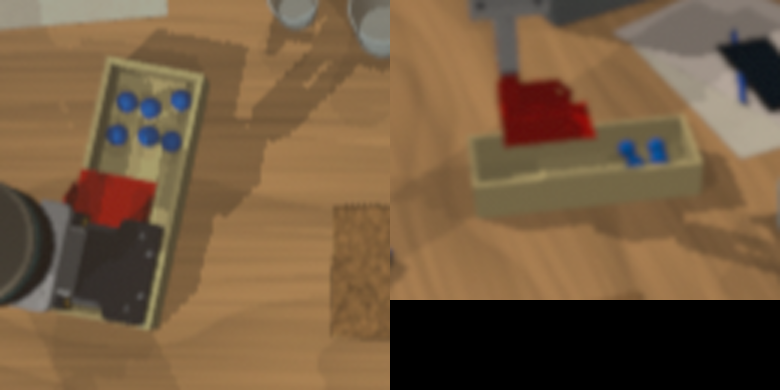

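```bash
python3 - <<'E'
from h import *
f=grab_frame('top')
m=mask(f,(0,170,40),(8,255,255))|mask(f,(172,170,40),(180,255,255))
b=max(blobs(m,60),key=lambda b:b[1][4]);print(b[1])
ys,xs=np.nonzero(b[2])
# nose corners: extreme along image directions
i=np.argmin(ys*2+xs);j=np.argmin(ys*2-xs)
print((xs[i],ys[i]),(xs[j],ys[j]))
y=-.174;R=lambda x,yy,z:(520.8+x*np.cos(y)-yy*np.sin(y),237.9+x*np.sin(y)+yy*np.cos(y),z+74)
print(proj(f,[R(79,33,0),R(79,-33,0),R(50,33,32),R(50,-33,32)]).round(1))
for r in range(ys.min(),ys.min()+16,3): print(r,xs[ys==r].min(),xs[ys==r].max())
c=lambda a,l,z:(589.8+a*.985+l*.174,223.4-a*.174+l*.985,z)
print('tray inner top edges',proj(f,[c(20,39,40),c(20,-39,40),c(110,39,40),c(110,-39,40)]).round(1))
E
```

```text
[148 177  29  19 371]
(np.int64(152), np.int64(177)) (np.int64(176), np.int64(181))
[[151.5 176.1]
 [176.9 180.8]
 [145.5 185.7]
 [171.9 190.6]]
177 152 156
180 151 173
183 151 176
186 149 174
189 150 173
192 155 172
tray inner top edges [[154.5 173.4]
 [183.5 178.7]
 [161.7 140.6]
 [190.4 145.9]]
```

send_rows:
  steps: "0 0 0 1.5 0;0 0 0 2 0;0 0 0 1.5 0;0 0 0 1 0;0 0 0 0.5 0;0 0 0 0.2 0;0 0 0 0.1 0;0 0 0 0.05 0;0 0 0 0 0"

```text
t: 6.98
ee_pos: [521.7, 238.5, 75.6]
ee_rot: [3.141, 0.001, 2.967]
force: [-0.7, 1.1, -1.6]
grip_width: 0.169
```

send_rows:
  steps: "0 0 0 0.05 0;0 0 0 0.05 0;0 0 0 0 0"

```text
t: 7.23
ee_pos: [521.5, 238.5, 74.3]
ee_rot: [3.141, 0.001, 2.967]
force: [-0.9, 0.2, -0.6]
grip_width: 0.171
```

send_rows:
  steps: "0 -0.8 0 0 0;0 -1.5 0 0 0;0 -1.5 0 0 0;0 -1.5 0 0 0;0 -1 0 0 0;0 -0.8 0 0 0;0 -0.7 0 0 0;0 -0.6 0 0 0;0 -0.5 0 0 0;0 -0.4 0 0 0;0 -0.3 0 0 0;0 0 0 0 0"

```text
t: 8.23
ee_pos: [615.7, 222.1, 74.3]
ee_rot: [3.141, -0.001, 2.967]
force: [-2.3, 1.3, 5.0]
grip_width: 0.163
```

```bash
cat > look.py <<'E'
from h import *
import sys
np.set_printoptions(suppress=True)
n=sys.argv[1];x,y,w,h=map(int,sys.argv[2:6]);X,Y,W,H=map(int,sys.argv[6:10])
o=get_obs();print(o['t'],o['ee_pos'],o['ee_rot'],o['force'],o['grip_width'])
f=grab_frame('top');g=grab_frame('side')
A=[cv2.resize(i['frame'][b:b+d,a:a+c,::-1],(399,399*d//c),interpolation=cv2.INTER_CUBIC) for i,a,b,c,d in((f,x,y,w,h),(g,X,Y,W,H))]
m=max(i.shape[0] for i in A);A=[cv2.copyMakeBorder(i,0,m-i.shape[0],0,0,0) for i in A]
cv2.imwrite(f'pics/{n}.png',np.hstack(A))
for nm,i,(a,b,c,d) in(('top',f,(x,y,w,h)),('side',g,(X,Y,W,H))):
    print(nm,[(bb[0].round(0).tolist(),int(bb[1][4])) for bb in blobs(mask(i,(100,120,30),(130,255,255)),4) if a<bb[0][0]<a+c and b<bb[0][1]<b+d])
E
python3 look.py p2 125 120 130 130 180 110 130 100
```

```text
8.2333 [615.68015143 222.11966984  74.25221233] [ 3.14107192 -0.00068007  2.96699141] [-2.26760792  1.287386    5.0272107 ] 0.1625958712938867
top [([174.0, 149.0], 58), ([185.0, 150.0], 22), ([174.0, 154.0], 12), ([180.0, 155.0], 4)]
side [([297.0, 137.0], 13), ([271.0, 160.0], 70)]
```

View pics/p2.png

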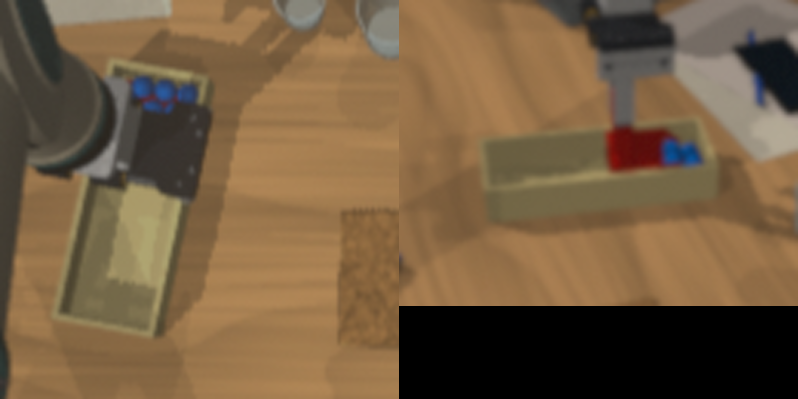

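Three beads are lined up at the far wall around (171–187,149), with more behind them. The nose is about 4 mm short of the wall, so I'm finishing the push.

send_rows:
  steps: "0 -0.15 0 0 0;0 -0.15 0 0 0;0 -0.1 0 0 0;0 -0.1 0 0 0;0 0 0 0 0;0 0 0 0 0"

```text
t: 8.83
ee_pos: [616.2, 222.0, 74.8]
ee_rot: [-3.141, -0.008, 2.968]
force: [-12.8, 1.5, 15.1]
grip_width: 0.17
```

```bash
python3 look.py p3 150 130 50 50 250 120 60 60
```

```text
8.8333 [616.24500739 222.00503694  74.75742944] [-3.14086664 -0.00795515  2.96780725] [-12.77866702   1.50114099  15.12210225] 0.17019303644370296
top [([175.0, 149.0], 58), ([185.0, 150.0], 17), ([174.0, 154.0], 8)]
side [([297.0, 137.0], 12), ([271.0, 160.0], 70)]
```

View pics/p3.png

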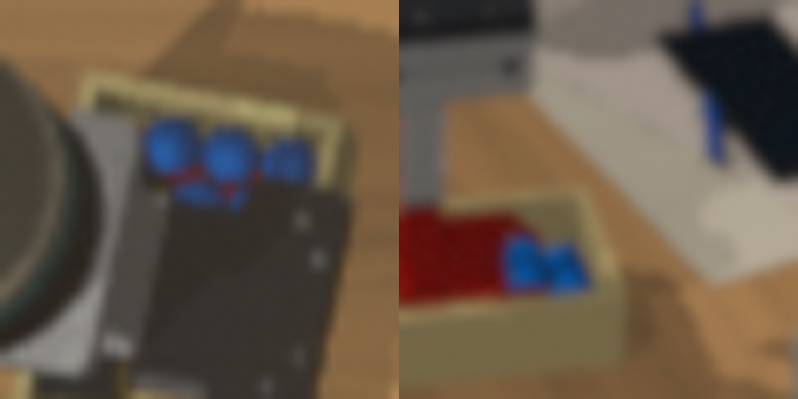

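The push is now stalled at 12.8 N, with the front beads about 10 mm from the wall, so the nose should be under them. I'll unload it and lift slowly.

send_rows:
  steps: "0 0.15 0 0 0;0 0.2 0 -0.1 0;0 0 0 -0.2 0;0 0 0 -0.3 0;0 0 0 -0.4 0;0 0 0 -0.4 0;0 0 0 -0.4 0;0 0 0 -0.3 0;0 0 0 -0.2 0;0 0 0 -0.1 0;0 0 0 0 0;0 0 0 0 0"

```text
t: 9.93
ee_pos: [617.3, 221.2, 98.1]
ee_rot: [-3.141, 0.0, 2.967]
force: [-3.6, -0.2, -1.8]
grip_width: 0.167
```

```bash
python3 look.py p4 150 130 50 50 250 120 60 60
```

```text
9.9333 [617.29778663 221.18800767  98.1026587 ] [-3.14140669  0.00017075  2.96669501] [-3.58521144 -0.23770036 -1.82002518] 0.1673626084985044
top [([175.0, 147.0], 98)]
side [([297.0, 137.0], 14), ([273.0, 155.0], 88)]
```

View pics/p4.png

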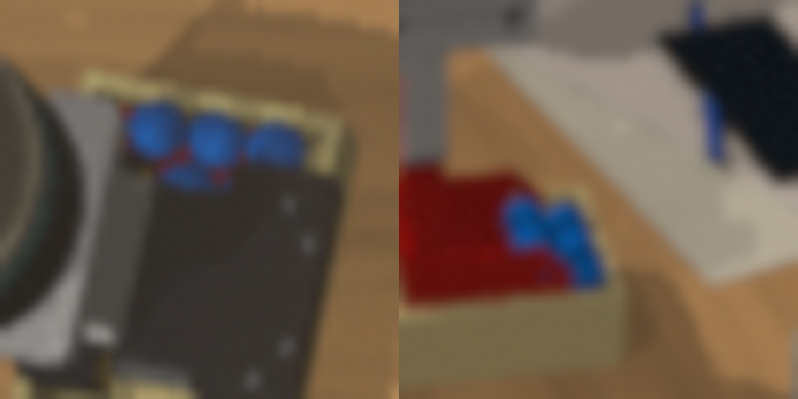

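The beads ride up with the scoop; one on the right seems to have stayed low in the tray. I'll lift over the wall and ease forward so the beads roll back into the scoop.

send_rows:
  steps: "0 0 0 -0.2 0;0 0 0 -0.3 0;0 0 0 -0.3 0;0 0 0 -0.3 0;0 -0.1 0 -0.3 0;0 -0.3 0 -0.2 0;0 -0.5 0 -0.2 0;0 -0.6 0 -0.1 0;0 -0.7 0 0 0;0 -0.7 0 0 0;0 -0.6 0 0 0;0 -0.4 0 0 0"

```text
t: 11.03
ee_pos: [656.7, 214.0, 116.7]
ee_rot: [-3.141, 0.0, 2.966]
force: [0.4, -0.4, -2.3]
grip_width: 0.172
```

```bash
python3 look.py p5 145 110 60 60 250 110 60 60
```

```text
11.0333 [656.73637416 213.99982444 116.66400991] [-3.1413224   0.00036606  2.96614306] [ 0.38932703 -0.40827566 -2.26657251] 0.17188194161074774
top [([175.0, 130.0], 45)]
side [([297.0, 137.0], 13), ([286.0, 149.0], 88)]
```

View pics/p5.png

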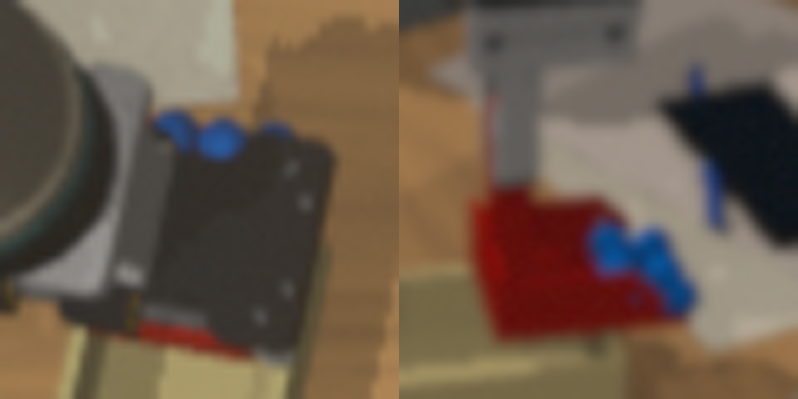

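```bash
python3 - <<'E'
from h import *
f=grab_frame('top');o=get_obs();p=o['ee_pos'];print(o['t'],p)
w=lambda x,y:(145+x*60/399-.5,110+y*60/399-.5)
a=o['ee_rot'][2]-np.pi
for u in [(177,128),(220,140),(278,132)]:
    q=onz(f,[w(*u)],p[2]-69.4+11.5)[0];d=q-p
    print(q,'scoop fwd/left',(d[0]*np.cos(a)+d[1]*np.sin(a)).round(1),(-d[0]*np.sin(a)+d[1]*np.cos(a)).round(1))
E
```

```text
11.1833 [655.78658661 214.26538652 116.57910412]
[732.8 214.6  58.7] scoop fwd/left 75.8 13.8
[728.1 197.4  58.7] scoop fwd/left 74.1 -4.0
[731.7 174.6  58.7] scoop fwd/left 81.7 -25.8
```

The beads are sitting still near the nose, about 70 mm forward. They didn't roll at 0.3 m/s². A sharp forward start with a gentle stop should roll them deeper.

send_rows:
  steps: "0 -1.2 0 0 0;0 -1.2 0 0 0;0 -1.2 0 0 0;0 -1.1 0 0 0;0 -1 0 0 0;0 -0.9 0 0 0;0 -0.8 0 0 0;0 -0.7 0 0 0;0 -0.6 0 0 0;0 -0.5 0 0 0;0 -0.4 0 0 0;0 -0.3 0 0 0"

```text
t: 12.18
ee_pos: [753.3, 197.3, 116.9]
ee_rot: [-3.142, -0.0, 2.967]
force: [-0.0, -0.1, -1.9]
grip_width: 0.17
```

send_rows:
  steps: "0 -0.2 0 -0.1 0;0 -0.1 0 -0.2 0;0 0 0 -0.3 0;0 0 0 -0.3 0;0 0 0 -0.2 0;0 0 0 -0.1 0"

```text
t: 12.68
ee_pos: [756.3, 197.0, 129.8]
ee_rot: [3.141, 0.001, 2.967]
force: [0.1, 0.5, -0.6]
grip_width: 0.167
```

```bash
python3 look.py p6 145 60 80 80 260 90 80 80
```

```text
12.6833 [756.27186381 197.04418256 129.78791691] [3.14112774 0.00072795 2.96692437] [ 0.07901226  0.46951189 -0.59391167] 0.16667712489799344
top []
side [([312.0, 140.0], 63), ([323.0, 146.0], 16)]
```

View pics/p6.png

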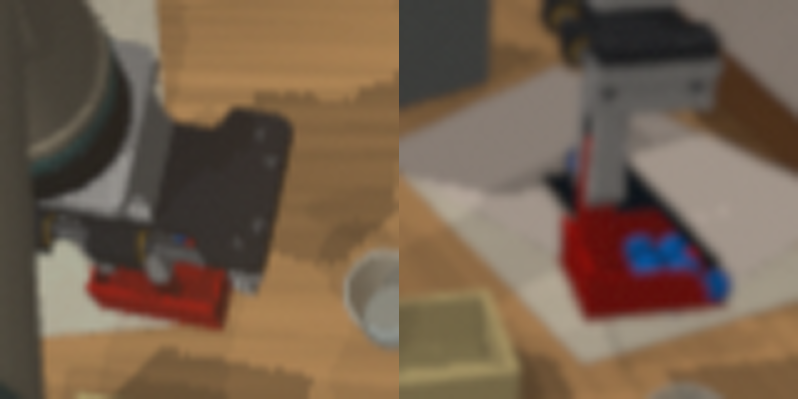

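The two-plus beads in the middle rolled back (side view around (312,140)). One is still at the right nose corner (323,146), so I'll keep accelerations below 0.15 m/s². I'll turn the scoop towards the chamber and lift.

send_rows:
  steps: "0 0 0 -0.1 0.5;0 0 0 -0.2 1;0 0 0 -0.3 1.5;0 0 0 -0.4 2;0 0 0 -0.4 2.5;0 0 0 -0.4 3;0 0 0 -0.4 3;0 0 0 -0.4 3;0 0 0 -0.4 3;0 0 0 -0.4 3;0 0 0 -0.4 3;0 0 0 -0.4 3"

```text
t: 13.78
ee_pos: [756.1, 197.0, 171.4]
ee_rot: [3.141, 0.0, 2.466]
force: [-0.4, 0.3, -1.9]
grip_width: 0.166
```

send_rows:
  steps: "0 0 0 -0.4 3;0 0 0 -0.4 3;0 0 0 -0.4 3;0 0 0 -0.4 3;0 0 0 -0.3 2.5;0 0 0 -0.2 2;0 0 0 -0.1 1.5;0 0 0 0 1;0 0 0 0 0.5;0 0 0 0 0"

```text
t: 14.62
ee_pos: [755.9, 197.0, 192.7]
ee_rot: [-3.141, -0.0, 2.129]
force: [-0.3, 0.2, -1.1]
grip_width: 0.164
```

```bash
cat > beads.py <<'E'
from h import *
np.set_printoptions(suppress=True)
o=get_obs();p=o['ee_pos'];a=o['ee_rot'][2]-np.pi;print(o['t'],p,o['ee_rot'],o['force'],o['grip_width'],o['joint_positions'].round(2) if hasattr(o['joint_positions'],'round') else o['joint_positions'])
f=grab_frame('side');t=grab_frame('top')
cv2.imwrite('pics/l_s.png',f['frame'][:,:,::-1]);cv2.imwrite('pics/l_t.png',t['frame'][:,:,::-1])
for nm,i in(('side',f),('top',t)):
  for c,s,m in blobs(mask(i,(100,120,30),(130,255,255)),4):
    q=onz(i,[c],p[2]-69.4+11.5)[0];d=q-p
    F,L=(d[0]*np.cos(a)+d[1]*np.sin(a)),(-d[0]*np.sin(a)+d[1]*np.cos(a))
    if abs(F)<140 and abs(L)<90: print(nm,c.round(0),s[2:],'scoop fwd/left',F.round(),L.round())
    else: print(nm,c.round(0),s[4],'chamber z65',onz(i,[c],65)[0])
E
python3 beads.py
```

```text
14.6167 [755.94061783 196.95818809 192.73144253] [-3.14126454 -0.00021097  2.1287691 ] [-0.29421482  0.2457468  -1.10831201] 0.16419350576712766 [-0.43  0.88  0.33  1.08 -0.27  1.23  0.43]
side [316. 133.] [ 13  16 114] scoop fwd/left 57.0 0.0
side [297. 140.] [1 4 4] scoop fwd/left 33.0 -62.0
side [168. 195.] 135 chamber z65 [342.1 105.6  65. ]
top [191.  97.] [11 13 71] scoop fwd/left 59.0 7.0
top [181.  95.] [ 7  5 28] scoop fwd/left 39.0 23.0
top [138. 104.] [18  8 36] scoop fwd/left -61.0 58.0
top [188. 105.] [ 8 10 26] scoop fwd/left 42.0 -6.0
top [203. 104.] [ 7  7 35] scoop fwd/left 74.0 -24.0
top [186. 276.] 202 chamber z65 [353.1 163.3  65. ]
```

The top view now shows five or more beads aboard, at scoop forward/left (59,7, a pair), (39,23), (42,-6) and (74,-24). Next I'll carry sideways to the run-up point.

send_rows:
  steps: "0 0 -1 0 0;0 0 -1.1 0 0;0 0 -1.2 0 0;0 0 -1.3 0 0;0 0 -1.4 0 0;0 0 -1.5 0 0;0 0 -1.6 0 0;0 0 -1.7 0 0;0 0 -1.8 0 0;0 0 -1.8 0 0;0 0 -1.8 0 0;0 0 -1.8 0 0"

```text
t: 15.72
ee_pos: [602.7, 101.0, 193.2]
ee_rot: [3.141, 0.0, 2.129]
force: [-0.0, 0.2, -1.5]
grip_width: 0.167
```

send_rows:
  steps: "0 0 -1.8 0 0;0 0 -1.7 0 0;0 0 -1.6 0 0;0 0 -1.5 0 0;0 0 -1.4 0 0;0 0 -1.3 0 0;0 0 -1.2 0 0;0 0 -1.1 0 0;0 0 -1 0 0;0 0 -0.9 0 0;0 0 -0.8 0 0;0 0 -0.7 0 0"

```text
t: 16.72
ee_pos: [475.7, 21.7, 193.0]
ee_rot: [3.141, 0.0, 2.129]
force: [-0.9, 0.0, -3.6]
grip_width: 0.171
```

send_rows:
  steps: "0 0 -0.6 0 0;0 0 -0.5 0 0;0 0 -0.4 0 0;0 0 -0.3 0 0;0 0 -0.2 0 0;0 0 -0.1 0 0;0 0 0 0 0"

```text
t: 17.3
ee_pos: [458.4, 10.9, 193.0]
ee_rot: [3.142, -0.0, 2.129]
force: [0.5, 0.4, -1.0]
grip_width: 0.166
```

```bash
python3 beads.py
```

```text
17.3 [458.37830175  10.92947134 192.96493049] [ 3.14152802 -0.00002966  2.12906756] [ 0.4569494   0.39411478 -0.98464608] 0.16568894864679537 [-0.34  0.4   0.35  2.05 -0.2   0.73  0.7 ]
side [297. 137.] 14 chamber z65 [780.9 248.   65. ]
side [238. 195.] [ 21  21 222] scoop fwd/left 54.0 4.0
side [168. 195.] 136 chamber z65 [342.3 105.6  65. ]
top [100.  90.] 12 chamber z65 [834. 402.  65.]
top [137. 104.] 24 chamber z65 [797.1 304.4  65. ]
top [186. 276.] 206 chamber z65 [353.3 163.6  65. ]
```

All the beads are in the scoop and none remain in the tray. The nose is aimed at the chamber, 3.6 mm off line. I'll correct that, then run up and stop sharply to pour.

send_rows:
  steps: "0 0 0.1 0.1 0;0 0 0.15 0.2 0;0 0 0.1 0.2 0;0 0 0 0 0;0 -0.5 0 0 0;0 -1.2 0 0 0;0 -2 0 0 0;0 -2.8 0 0 0;0 -3.3 0 0 0;0 -3.4 0 0 0;0 0 0 0 0;0 0 0 0 0"

```text
t: 18.4
ee_pos: [532.0, -102.7, 187.8]
ee_rot: [-3.141, 0.002, 2.124]
force: [0.4, 1.2, -1.9]
grip_width: 0.168
```

send_rows:
  steps: "0 0 0 0 0;0 0 0 0 0;0 0 0 0 0;0 0 0 0 0"

```text
t: 18.73
ee_pos: [531.1, -98.2, 188.1]
ee_rot: [3.141, -0.0, 2.131]
force: [-0.2, -0.3, -1.0]
grip_width: 0.169
```

```bash
python3 beads.py; python3 look.py p7 270 120 120 120 220 170 120 120
```

```text
18.7333 [531.12210994 -98.21208568 188.10614734] [ 3.14132515 -0.00034316  2.13066041] [-0.17812095 -0.27227382 -1.04126042] 0.1693160990698531 [-0.1   0.51  0.34  1.85 -0.23  0.81  0.92]
side [168. 195.] 137 chamber z65 [342.2 105.5  65. ]
side [306. 249.] [ 7  9 48] scoop fwd/left 132.0 -37.0
side [314. 252.] 6 chamber z65 [ 612.6 -195.    65. ]
top [100.  90.] 12 chamber z65 [834. 402.  65.]
top [137. 104.] 24 chamber z65 [797.1 304.4  65. ]
top [186. 277.] 203 chamber z65 [353.  163.4  65. ]
18.8333 [531.19988887 -98.44543525 188.13064059] [ 3.14132    -0.00015803  2.1302456 ] [ 0.16378682 -0.57963155 -0.63448814] 0.16976216784313644
top []
side [([307.0, 249.0], 45)]
```

View pics/p7.png

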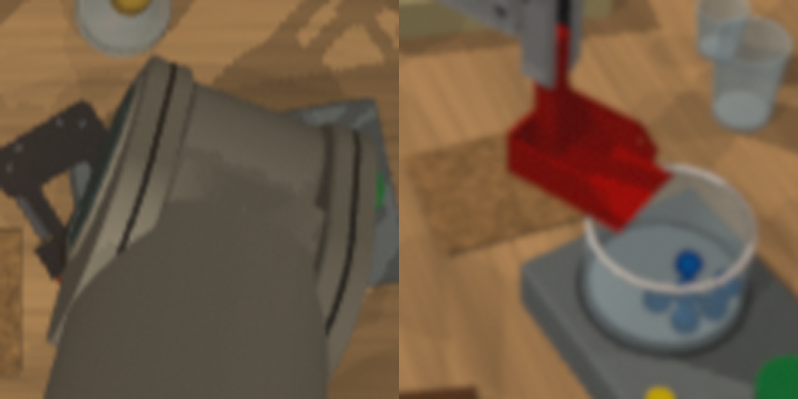

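The beads are in the chamber (a cluster around (306,249) in the side view), and the scoop floor is empty. Returning the scoop to its mat.

send_rows:
  steps: "0 0.8 0 0 0;0 1.8 0.1 0 0;0 2.2 0.2 0 0;0 2.2 0.2 0 0;0 1.6 0 0 -3;0 0.9 0 0 -6;0 0 0 0 -7;0 0 0 0 -7;0 0 0 0 -7;0 0 0 0 -7;0 0 0 0 -7;0 0 0 0 -5"

```text
t: 19.93
ee_pos: [484.5, -16.0, 188.1]
ee_rot: [-3.142, 0.0, 2.993]
force: [0.6, -0.5, -1.3]
grip_width: 0.167
```

send_rows:
  steps: "0 0 0 0 -4;0 0 0 1 -1.8;0 0 0 2 0;0 0 0 2 0;0 0 0 1.5 0;0 0 0 0.5 0;0 0 0 0 0"

```text
t: 20.52
ee_pos: [483.7, -16.0, 117.1]
ee_rot: [-3.141, -0.002, 3.087]
force: [-0.3, -0.7, -1.1]
grip_width: 0.171
```

Descending to the mat, checking for contact, then releasing.

send_rows:
  steps: "0 0 0 1.2 0;0 0 0 1.2 0;0 0 0 1 0;0 0 0 0.5 0;0 0 0 0.3 0;0 0 0 0.1 0;0 0 0 0 0;0 0 0 0.05 0;0 0 0 0 0"

```text
t: 21.27
ee_pos: [485.1, -16.2, 74.8]
ee_rot: [3.142, 0.001, 3.085]
force: [0.7, -0.6, -0.7]
grip_width: 0.17
```

send_rows:
  steps: "0.25 0 0 0 0;0.25 0 0 0 0;0.4 0 0 0 0;0.6 0 0 0 0;0.8 0 0 0 0;1 0 0 0 0;1 0 0 0 0;1 0 0 0 0;1 0 0 0 0;1 0 0 0 0"

```text
t: 22.1
ee_pos: [484.8, -16.2, 74.4]
ee_rot: [3.142, -0.0, 3.086]
force: [-0.9, 0.1, -0.0]
grip_width: 0.779
```

```bash
python3 beads.py
```

```text
22.1 [484.78497157 -16.20324315  74.43848249] [ 3.14158017 -0.00006125  3.08553192] [-0.89312878  0.05282899 -0.02380958] 0.7792645206804413 [-0.06  0.61  0.05  2.09 -0.07  0.45  1.56]
side [297. 137.] 13 chamber z65 [780.2 247.   65. ]
side [168. 195.] 136 chamber z65 [342.3 105.6  65. ]
side [307. 249.] 45 chamber z65 [ 601.1 -183.8   65. ]
top [100.  90.] 12 chamber z65 [834. 402.  65.]
top [137. 104.] 24 chamber z65 [797.1 304.4  65. ]
top [333. 182.] 136 chamber z65 [ 594.9 -208.6   65. ]
top [322. 179.] 31 chamber z65 [ 601.2 -182.2   65. ]
top [339. 188.] 32 chamber z65 [ 578.3 -224.3   65. ]
top [186. 276.] 209 chamber z65 [353.1 162.8  65. ]
```

About six beads' worth of blue is inside the chamber. Lifting off and moving to the plunger with the fingers shut.

send_rows:
  steps: "1 0 0 0 0;1 0 0 0 0;1 0 0 -1 0;1 0 0 -2 0;1 0 0 -2.5 0;1 0 0 -2.5 0;1 0 0 -2 0;1 0 0 -1.6 0;0 -0.5 -1.2 0 0;0 -1.1 -2.4 0 0;0 -1.2 -2.5 0 0;0 -1.2 -2.5 0 0"

```text
t: 23.2
ee_pos: [520.3, -105.0, 191.6]
ee_rot: [3.141, 0.001, 3.087]
force: [0.3, 0.4, -0.6]
grip_width: 0.757
```

send_rows:
  steps: "0 -1.2 -2.5 0 0;0 -1.2 -2.5 0 0;0 -1.2 -2.5 0 0;0 -1.2 -2.5 0 0;0 -1.2 -2.5 0 0;0 -1.2 -2.5 0 0;0 -1.2 -2.5 0 0;0 -1.1 -2 0 0;0 -0.2 -1 0 0;0 0 0 0 0;0 0 0 0 0;0 0 0 0 0"

```text
t: 24.2
ee_pos: [605.0, -312.2, 190.6]
ee_rot: [3.14, -0.001, 3.087]
force: [1.0, -0.6, 0.5]
grip_width: 0.005
```

```bash
python3 beads.py; python3 - <<'E'
from h import *
g=grab_frame('side')
m=mask(g,(0,170,40),(8,255,255))|mask(g,(172,170,40),(180,255,255))
for c,s,mm in blobs(m,60): print('red side',c,s)
E
```

```text
24.2 [ 604.9507421  -312.24962232  190.59533802] [ 3.1398487  -0.00069351  3.08701404] [ 0.95778742 -0.61526318  0.52573348] 0.005064951540080142 [ 0.39  0.69  0.08  1.44 -0.06  1.02  2.  ]
side [308. 132.] 8 chamber z65 [825.1 263.9  65. ]
side [298. 136.] 18 chamber z65 [784.4 252.6  65. ]
side [314. 137.] 6 chamber z65 [830.  230.4  65. ]
side [306. 139.] 5 chamber z65 [801.1 223.5  65. ]
side [168. 195.] 136 chamber z65 [342.2 105.4  65. ]
side [306. 249.] [ 8 10 55] scoop fwd/left -40.0 77.0
top [100.  90.] 12 chamber z65 [834. 402.  65.]
top [137. 104.] 25 chamber z65 [797.3 304.6  65. ]
top [333. 182.] 149 chamber z65 [ 595.5 -208.6   65. ]
top [322. 179.] 34 chamber z65 [ 601.5 -182.1   65. ]
top [338. 188.] 37 chamber z65 [ 578.7 -223.3   65. ]
top [186. 276.] 206 chamber z65 [353.1 163.8  65. ]
red side [245.37331954 222.15615305] [229 198  40  42 967]
```

The scoop's side-view blob matches its starting one (centroid 245.4,222.2 against 245.6,222.1), so it is upright on the mat. The TCP is within 3 mm of the plunger axis. Pressing.

send_rows:
  steps: "0 0 0.1 1 0;0 0 0.1 2 0;0 0 0 2.2 0;0 0 0 2 0;0 0 0 1.2 0;0 0 0 0.6 0;0 0 0 0.5 0;0 0 0 0.4 0;0 0 0 0.3 0;0 0 0 0.2 0;0 0 0 0 0;0 0 0 0 0"

```text
t: 25.35
ee_pos: [605.3, -312.1, 87.1]
ee_rot: [3.141, -0.0, 3.086]
force: [-2.9, 2.8, 4.2]
grip_width: 0.007
```

send_rows:
  steps: "0 0 0 0.2 0;0 0 0 0.2 0;0 0 0 0.1 0;0 0 0 0 0;0 0 0 0 0;0 0 0 0 0"

```text
t: 25.85
ee_pos: [605.6, -312.3, 82.3]
ee_rot: [3.142, 0.001, 3.086]
force: [-3.1, 3.1, 6.1]
grip_width: 0.004
```

```bash
python3 - <<'E'
from h import *
F=[];Z=[]
for _ in range(6):
    f=grab_frame('top');o=get_obs();F.append(o['force']);Z.append(o['ee_pos'])
print(o['t'],np.mean(Z,0),np.mean(F,0))
E
```

```text
26.15 [ 605.54282619 -312.31832083   82.32332151] [-2.81146214  2.11554652  6.12293833]
```

The TCP is at 82.3 mm with 6.1 N up, as expected for 13 mm down. Holding for more than 2 s.

send_rows:
  steps: "0 0 0 0 0;0 0 0 0 0;0 0 0 0 0;0 0 0 0 0;0 0 0 0 0;0 0 0 0 0;0 0 0 0 0;0 0 0 0 0;0 0 0 0 0;0 0 0 0 0;0 0 0 0 0;0 0 0 0 0"

```text
t: 27.15
ee_pos: [605.6, -312.3, 82.3]
ee_rot: [3.142, 0.001, 3.086]
force: [-2.5, 2.2, 6.0]
grip_width: 0.005
```

send_rows:
  steps: "0 0 0 0 0;0 0 0 0 0;0 0 0 0 0;0 0 0 0 0;0 0 0 0 0;0 0 0 0 0;0 0 0 0 0;0 0 0 0 0;0 0 0 0 0;0 0 0 0 0;0 0 0 0 0;0 0 0 0 0"

```text
t: 28.15
ee_pos: [605.6, -312.3, 82.3]
ee_rot: [3.141, 0.001, 3.086]
force: [-2.6, 2.9, 6.0]
grip_width: 0.004
```

```bash
python3 look.py p8 270 120 120 120 220 170 120 120
```

```text
28.15 [ 605.55121126 -312.31335172   82.33099326] [3.14148074 0.00054356 3.08557899] [-2.55436133  2.8578193   5.99744633] 0.00438529658855873
top [([333.0, 182.0], 149), ([322.0, 179.0], 33), ([338.0, 188.0], 37)]
side [([306.0, 249.0], 58)]
```

View pics/p8.png

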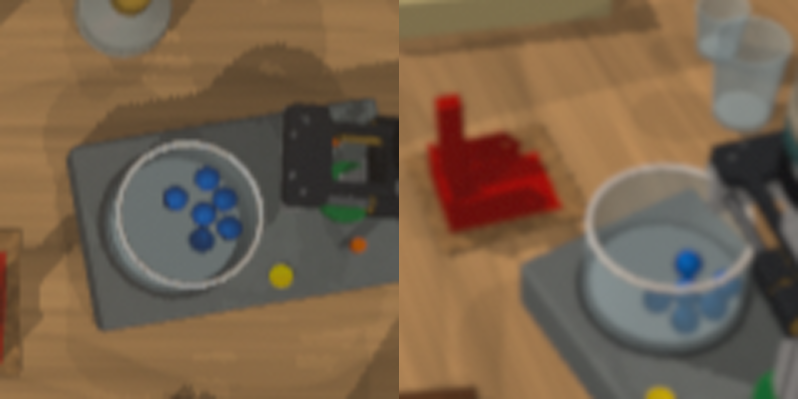

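All six beads are in the chamber, the scoop stands on its mat and the plunger is held, so I'm handing in.

```bash
python3 -c "
from station import *
job_done();print(get_obs()['t'])"
```

```text
the job is handed in; nothing more can be done
the job is handed in; nothing more can be done
```

I scooped all six beads against the tray's far wall and carried them level at low acceleration. I poured them by stopping the scoop sharply over the glass chamber, then stood the scoop back on its mat. After that I pressed the plunger with shut fingers, held it for over 2 s, and handed in still holding it, at about 28 s of the 72 s allowed.

**Last checks:**
- **Beads:** six are visible in the chamber in the final top view.
- **Scoop:** it stands on the mat. Its outline in the side view, taken just before the press, matched the start to within half a pixel.
- **Plunger:** the fingers were steady at 82.3 mm, against the 82 mm gauge height, with 6.0 N upward force against the expected 6.7 N. About 3 N of sideways force on each of x and y stayed unexplained.
- **Bystanders:** the paths kept clear of them. The matchbox had not moved in the pictures, but I did not measure the others again.

No check failed. The system gave no verdict.

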